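# Lay out the filling board for a batch of hand soap

## Task

Lay out the round wooden paddle board for bottling, everything upright and inside its dark circle, left and right being judged looking along the board from its handle: stand the blue jar on the big middle circle and set the white funnel spout-down in its mouth, stand the amber bottle on the circle between the jar and the handle, the green bottle on the circle left of the jar, and the violet bottle on the circle behind the jar. Leave the tin that is already on the board's right-hand circle, and the black bottle and the cork-topped pot on the grey tray, where they are.

Things in the scene. Friction and masses are not known exactly. Their poses are not given: they have to be found in the camera images.
- board: Fixed round light-wood board, 280 mm across, top at z 12 mm; flat handle along its -x (50 mm wide, to 250 mm from the centre), pointing to the robot within 0.8 rad. Origin: centre of underside. Dark circles on it: middle (radius 38.5 mm) at the origin; four (radius 32.5 mm) centred 88 mm away: -x between middle and handle, +x behind, +y left, -y right.
- jar: Open straight round jar, blue ceramic, 54 mm outer diameter, 75 mm tall, mouth 44 mm inside, empty. Starts upright on the fixed round grey tray (280 mm across, top at z 6 mm) that lies on the other side from the board. Origin: centre of the underside, z up.
- funnel: White funnel, 56 mm tall: upright band 62 mm across from 40 to 56 mm height (grasp there), cone below to 35 mm across at 20 mm height, spout 35 to 32 mm across. Starts on its spout on the grey tray (top at z 6 mm). Seated, its cone rests on the jar's rim, its origin about 48 mm above the jar's. Origin: centre of the spout's lower end, z up.
- amber_bottle: Brown amber with black cap, on the grey tray at the start; round bottle 34 mm in diameter and 82 mm tall: straight body up to 52 mm with a paper label band, sloping shoulder to 60 mm, then a 23 mm wide cap over the top 19 mm. Origin: centre of the underside, z up.
- green_bottle: Green with yellow cap, on the grey tray at the start; round bottle 34 mm in diameter and 82 mm tall: straight body up to 52 mm with a paper label band, sloping shoulder to 60 mm, then a 23 mm wide cap over the top 19 mm. Origin: centre of the underside, z up.
- violet_bottle: Violet with lilac cap, on the grey tray at the start; round bottle 34 mm in diameter and 82 mm tall: straight body up to 52 mm with a paper label band, sloping shoulder to 60 mm, then a 23 mm wide cap over the top 19 mm. Origin: centre of the underside, z up.
- black_bottle: Not to be moved. Black with red cap, on the grey tray; round bottle 34 mm in diameter and 82 mm tall: straight body up to 52 mm with a paper label band, sloping shoulder to 60 mm, then a 23 mm wide cap over the top 19 mm. Origin: centre of the underside, z up.
- cork_pot: Not to be moved. Terracotta pot, 42 mm in diameter, with a cork stopper, 52 mm tall in all, on the grey tray. Origin: centre of the underside.
- tin: Not to be moved. Flat round aluminium tin, 52 mm in diameter, 28 mm tall, on the board's right-hand circle (the board's -y). Origin: centre of the underside.
There are look-alikes about, which are no part of the job. Of the things that look like the green_bottle, the middle-sized one is meant.

How it is judged:
At the end, for the whole second after the job is handed in: Along each board axis, jar within 13 mm and bottles within 14 mm of their circles' centres, on the board; funnel seated in the jar (8 mm sideways, origin 40-56 mm above the jar's); all upright within 0.12 rad, at rest; tin, black bottle and cork pot within 20 mm of their starts (x of jar in the frame of board between -0.013 and 0.013 m and y of jar in the frame of board between -0.013 and 0.013 m and x of amber_bottle in the frame of board between -0.102 and -0.074 m and y of amber_bottle in the frame of board between -0.014 and 0.014 m and x of green_bottle in the frame of board between -0.014 and 0.014 m and y of green_bottle in the frame of board between 0.074 and 0.102 m and x of violet_bottle in the frame of board between 0.074 and 0.102 m and y of violet_bottle in the frame of board between -0.014 and 0.014 m and z of jar in the frame of board between 0.008 and 0.018 m and z of amber_bottle in the frame of board between 0.008 and 0.018 m and z of green_bottle in the frame of board between 0.008 and 0.018 m and z of violet_bottle in the frame of board between 0.008 and 0.018 m and horizontal distance between funnel and jar below 0.008 m and z of funnel in the frame of jar between 0.04 and 0.056 m and angle between each of jar, funnel, amber_bottle, green_bottle, violet_bottle's own z axis and vertical below 0.12 rad and linear speed of each of jar, funnel, amber_bottle, green_bottle, violet_bottle below 0.02 m/s and angular speed of each of jar, funnel, amber_bottle, green_bottle, violet_bottle below 0.3 rad/s and distance of each of tin, black_bottle, cork_pot from where it was at the start of the episode below 0.02 m); the robot touches nothing.
It fails at once if the tin, the black bottle or the cork-topped pot is shoved 30 mm or more, or tipped over (distance of any of tin, black_bottle, cork_pot from where it was at the start of the episode above 0.03 m or angle between any of tin, black_bottle, cork_pot's own z axis and vertical above 0.5 rad).
It also fails if it takes over 118 s, if anything falls off the work surface, if the arm or the gripper's body presses on something with over 40 N, if the wrist force passes 120 N, or if a joint passes its speed limit or range.

## Robot

A 6-joint arm with a two-finger parallel gripper is mounted at the origin on the work surface. World frame = base frame: x ahead of the robot, y to its left, z up, the work surface at z = 0. Lengths are in m, angles in rad, forces in N, time in s.
With the tool pointing down it reaches from about 0.35 to 0.85 m from the base axis. Payload 8.1 kg.
Tool frame: the origin (TCP) lies at the very end of the fingers, on their centre line; the grasp point (between the pads) lies 19 mm behind it (r.pinch_z is the z of the grasp point in the tool frame, in m); z points along the fingers, y is the line along which they close (so a half turn about z gives the same grasp; the last joint's range is limited). The gripper opens to 93 mm and grips with 3 to 60 N. Pads are 15 mm wide; open, the fingers measure 128 mm over their backs; the gripper's body (75 mm by 188 mm) begins 65 mm behind the grasp point.
Start: joints at [-1.309, 0.13, 1.488, -0, 1.523, -0.085], TCP at [0.204, -0.564, 0.219] pointing down, gripper open.
Joint ranges: [-2.96, 2.96], [-0.89, 2.26], [0.02, 2.5], [-1.34, 4.48], [0, 2.73], [-2.66, 2.66]. Speed limits (rad/s): [2.39, 2.39, 2.79, 3.14, 3.14, 3.14].

## Interface

Orientations are given as a unit quaternion [x, y, z, w].
In Python, from station import r gives the robot as it stands. The module is installed in compiled form; this text tells all that it offers.
- The arm moves only by the tool play_rows, never from a script. Its arguments are lists of equal length, an entry for each row: "offset": the shift along the tool's x, y, z in m, a list of three; "rotation": the turn, a rotation vector about the tool's x, y, z in degrees, a list of three; "hand": the opening, from 0 (shut) to 1 (fully open). A call has 1 to 20 rows; each row is the pose to reach, as a shift and turn from the pose commanded when the call began, along the tool's axes at that moment; what a row does not reach only later rows make up. A row lasts 1/10 s, in which the tool goes at most 50 mm and 8.59 degrees, less where a joint would pass 70% of its speed; a pose out of reach is approached as far as the arm can. A call with a gripper value outside its range is refused whole. The fingers move at their own pace and stop on an object; "grip_force" is the grip in N (left out, the last holds). Time passes only in rows, so rows that repeat a pose let the fingers close. It gives the time, the measured TCP pose, the force, the opening and the grip force at its end, in the units of the state.
- r.state(): the state, without advancing time (a new reading comes with each control period).
- r.get_image(name): name is "side" or "top"; returns a dict with "img" (384x512x3 uint8, blue, green, red), "K" (3x3 intrinsics, pixels), "position" and "orientation" of the camera in the world. Camera axes: x right, y down, z forward; pixel columns grow to the right and rows downward; lengths in m; the calibration is good to about 2 mm. A picture is of the moment at which its call begins. There is no depth.
- r.job_done(): hands the job in; it is judged then, once.
The state is a dict: "clock": time; "joints": joint angles; "joint_vel": joint speeds; "tau": joint torques, N m; "eef_pos": TCP position; "tcp_rot": TCP orientation; "contact_force": force on the tool from outside, world axes, zero at the start; "moment": the same for the moment, N m; "finger_gap": opening from 0.0 (shut) to 1.0 (fully open); "grip_force": force on a finger pad.
Only numpy, scipy, OpenCV 4.12 (cv2) and the standard library are available. Lean on these libraries where they do the work, as an engineer would, in place of code of your own. Each camera call takes 0.05 s, during which the arm holds its last target. There are 200 camera calls.

## Working session

There is one attempt and no reset: what is moved stays moved. The work goes in short steps, Python scripts to look and compute and a tool call to move; the robot and the scene stay as the last step left them, time stands still between calls to the robot, and variables do not carry over. Pictures are saved under pics/ and viewed, at most 14 in all, crops included, and the job is handed in when it is done.

Besides the shell and the picture viewer there is one more tool, called after "Emit:" by a JSON object that holds its "fn" and its "kwargs", one argument or row to a line. play_rows: Moves the arm, as the interface text tells. Its arguments: {"type":"object","properties":{"offset":{"type":"array","items":{"type":"array","items":{"type":"number"}}},"rotation":{"type":"array","items":{"type":"array","items":{"type":"number"}}},"hand":{"type":"array","items":{"type":"number"}},"grip_force":{"type":"number"}},"required":["offset","rotation","hand"]}

```bash
mkdir -p pics; python3 - <<'E'
from station import r
import cv2,pickle
d={}
for n in("side","top"):
    d[n]=r.get_image(n); cv2.imwrite(f"pics/{n}0.png",d[n]["img"]); print(n,d[n]["K"],d[n]["position"],d[n]["orientation"])
pickle.dump(d,open("im0.pkl","wb"))
s=r.state();print(s,r.pinch_z)
E
```

```text
side [[472.82090541   0.         258.85807757]
 [  0.         472.82090541 187.44876451]
 [  0.           0.           1.        ]] [0.17333992 0.82501844 0.61052436] [-0.16943645  0.86196755 -0.47015162  0.08520959]
top [[496.94647149   0.         256.60048715]
 [  0.         496.94647149 184.27191211]
 [  0.           0.           1.        ]] [0.29978017 0.00267106 1.04405196] [ 0.75183191 -0.65149787  0.06883893 -0.07456879]
{'clock': 0.1, 'joints': array([-1.30938264e+00,  1.31080993e-01,  1.48914856e+00, -1.57906147e-05,
        1.52298404e+00, -8.54117732e-02]), 'joint_vel': array([-0.00079064, -0.00173942, -0.00260876, -0.00116657,  0.00075534,
        0.00017742]), 'tau': array([ 2.00392205e-03, -5.61344504e+01, -4.93093586e+01,  7.71846715e-02,
        2.91564589e-02, -2.92631489e-05]), 'eef_pos': array([ 0.2038279 , -0.56378762,  0.21770709]), 'tcp_rot': array([ 9.85001265e-01,  1.72545216e-01, -7.90856211e-05, -8.06641218e-04]), 'contact_force': array([ 0.00997473, -0.70915581,  0.462137  ]), 'moment': array([-0.02288557, -0.00320458,  0.07839325]), 'grip_force': 0.0, 'finger_gap': 1.0011396134341923} -0.0188
```

View pics/top0.png

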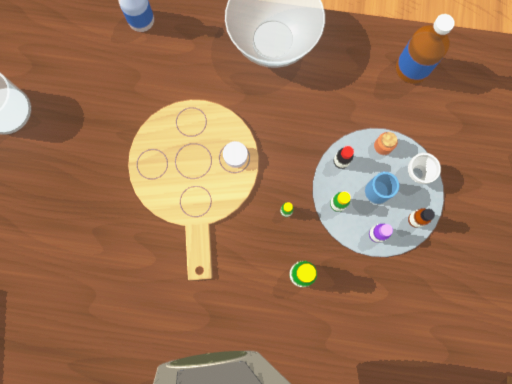

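View pics/side0.png

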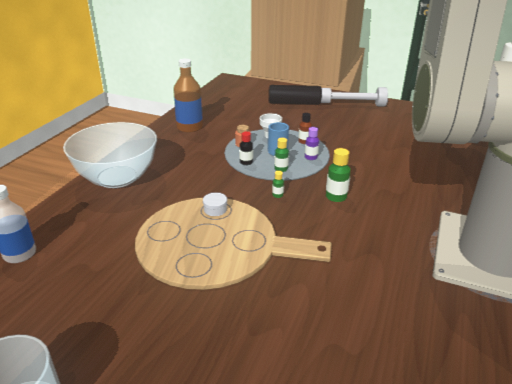

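The top view shows the tray at right with black (344,157), pot (386,143), funnel (424,168), jar (382,187), green (341,201), amber (423,217) and violet (382,233). The small (287,209) and big (303,273) green bottles are decoys off the tray. The board centre is at about (194,161), with its handle pointing down and the tin at (235,155). The side view agrees.

```bash
cat > h.py <<'E'
import numpy as np,cv2
from scipy.spatial.transform import Rotation as R
def ray(im,p):
    K=im["K"]; d=np.linalg.inv(K)@[p[0],p[1],1]; return np.array(im["position"]),R.from_quat(im["orientation"]).apply(d)
def onz(im,p,z):
    o,d=ray(im,p); return (o+d*(z-o[2])/d[2])
def proj(im,P):
    c=R.from_quat(im["orientation"]).inv().apply(np.array(P)-im["position"]); q=im["K"]@c; return q[:2]/q[2]
def blobs(im,lo,hi,box,amin=8):
    h=cv2.cvtColor(im["img"],cv2.COLOR_BGR2HSV); m=cv2.inRange(h,np.array(lo),np.array(hi))
    k=np.zeros_like(m); x0,y0,x1,y1=box; k[y0:y1,x0:x1]=m[y0:y1,x0:x1]
    n,_,st,ce=cv2.connectedComponentsWithStats(k)
    return [(int(st[i,4]),ce[i].round(1).tolist(),st[i,:4].tolist()) for i in range(1,n) if st[i,4]>=amin]
E
python3 - <<'E'
from h import *; import pickle
d=pickle.load(open("im0.pkl","rb")); t,s=d["top"],d["side"]
hsv=cv2.cvtColor(t["img"],cv2.COLOR_BGR2HSV)
for n,p in dict(green=(344,199),violet=(386,230),amber=(428,214),jar=(382,187),jarrim=(392,180),fun=(424,168),black=(348,153),pot=(390,139),tray=(360,220),wood=(170,190),table=(100,200),tin=(235,150)).items(): print(n,hsv[p[1],p[0]])
hs=cv2.cvtColor(s["img"],cv2.COLOR_BGR2HSV)
for n,p in dict(green=(282,142),violet=(313,131),amber=(306,117)).items(): print(n,hs[p[1],p[0]])
B=(310,125,450,258)
for n,lo,hi in [("yellow",(22,150,120),(32,255,255)),("violet",(130,60,150),(150,140,255)),("violetall",(125,50,50),(155,255,255)),("dark",(0,0,0),(179,255,50)),("blue",(95,90,40),(115,255,255)),("white",(0,0,190),(179,40,255))]:
    print(n,blobs(t,lo,hi,B))
# board ellipse: wood mask
m=cv2.inRange(hsv,np.array((12,60,140)),np.array((30,190,255)));m[:90]=0;m[:,270:]=0;m[300:]=0
c=max(cv2.findContours(m,0,2)[0],key=cv2.contourArea)
P=np.array([onz(t,q[0],.012)[:2] for q in c]); ctr=np.array(onz(t,(194,161),.012)[:2])
for _ in range(5):
    rr=np.linalg.norm(P-ctr,axis=1); Q=P[abs(rr-.14)<.012]
    A=np.c_[2*Q,np.ones(len(Q))]; x=np.linalg.lstsq(A,(Q**2).sum(1),rcond=None)[0]; ctr=x[:2]
print("board",ctr,"R",np.sqrt(x[2]+ctr@ctr))
H=P[rr>.19]; hc=H.mean(0); print("handle",hc, "max",rr.max(),"n",len(H))
# handle midline: fill contour area
f=np.zeros_like(m);cv2.drawContours(f,[c],-1,255,-1)
ys,xs=np.nonzero(f);W=np.array([onz(t,q,.012)[:2] for q in zip(xs,ys)]);W=W[np.linalg.norm(W-ctr,axis=1)>.16];v=ctr-W.mean(0);print("board yaw",np.arctan2(v[1],v[0]))
for p in [(191,122),(152,164),(196,202),(194,161)]: print("circ",onz(t,p,.012)[:2].round(4))
E
```

```text
green [ 30 245 247]
violet [148  56 247]
amber [144  18  69]
jar [104 116 165]
jarrim [103 119 187]
fun [ 35   9 169]
black [  2 201 246]
pot [ 18 120 229]
tray [ 96  18 211]
wood [ 25  91 246]
table [ 11 147 146]
tin [  0   1 246]
green [ 24 166 229]
violet [135 107 217]
amber [173  20  51]
yellow [(123, [343.4, 197.6], [338, 192, 12, 12])]
violet [(9, [376.0, 226.0], [374, 224, 6, 6]), (99, [383.3, 232.6], [373, 224, 20, 17]), (11, [369.6, 235.6], [369, 231, 4, 10])]
violetall [(270, [382.5, 231.3], [373, 223, 20, 18]), (16, [370.4, 236.7], [369, 231, 6, 11])]
dark []
blue [(769, [381.8, 187.3], [365, 172, 34, 31])]
white [(6717, [367.9, 191.9], [313, 129, 130, 127]), (15, [405.3, 225.5], [404, 223, 4, 6]), (111, [420.6, 232.2], [412, 228, 19, 10])]
board [0.54037742 0.17250134] R 0.14418279406446186
handle [0.42378579 0.26976112] max 0.2509642801805622 n 196
board yaw -0.23377096202213468
circ [0.6277 0.1871]
circ [0.5231 0.2537]
circ [0.4553 0.1471]
circ [0.5424 0.1661]
```

```bash
python3 - <<'E'
import cv2,pickle
d=pickle.load(open("im0.pkl","rb"))
a=cv2.resize(d["top"]["img"][125:258,310:450],None,fx=4,fy=4,interpolation=2)
cv2.imwrite("pics/crop0.png",a)
E
```

```text
(no output)
```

View pics/crop0.png

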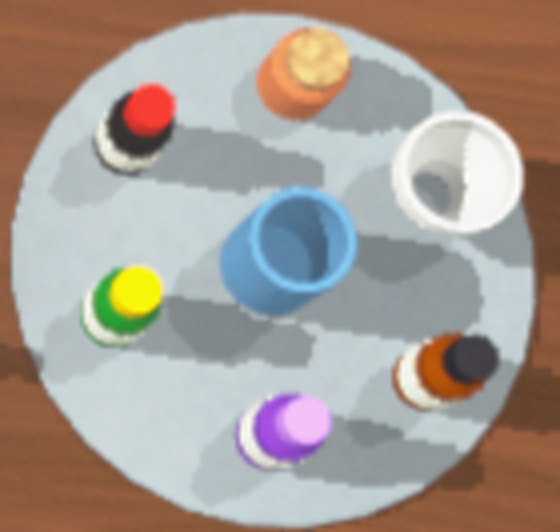

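The enlarged tray crop shows the cap and rim tops. In full pixels: green (343.9,197.1), violet (386.1,229.4), amber (427.4,214.4), jar rim (385.4,184.6), funnel rim (424.1,167.9). My handle and board fit was contaminated, so I'll refine it from the dark rings and check it against the side view.

```bash
python3 - <<'E'
from h import *; import pickle
d=pickle.load(open("im0.pkl","rb")); t,s=d["top"],d["side"]
g=cv2.cvtColor(t["img"],cv2.COLOR_BGR2GRAY)
bh=cv2.morphologyEx(g,cv2.MORPH_BLACKHAT,np.ones((7,7)))
O={}
for n,p,rad in [("mid",(194,161),.0385),("+x",(191,122),.0325),("left",(152,164),.0325),("-x",(196,202),.0325)]:
    c=onz(t,p,.012)[:2]
    ys,xs=np.nonzero(bh>25); sel=(abs(xs-p[0])<26)&(abs(ys-p[1])<26)
    P=np.array([onz(t,q,.012)[:2] for q in zip(xs[sel],ys[sel])])
    for _ in range(8):
        rr=np.linalg.norm(P-c,axis=1); Q=P[abs(rr-rad)<.005]
        x=np.linalg.lstsq(np.c_[2*Q,np.ones(len(Q))],(Q**2).sum(1),rcond=None)[0]; c=x[:2]
    O[n]=c; print(n,c.round(4),"R",np.sqrt(x[2]+c@c).round(4),len(Q))
v=O["+x"]-O["-x"]; w=O["left"]-O["mid"]; print("len",np.linalg.norm(v),np.linalg.norm(w),"yaw",np.arctan2(v[1],v[0]),np.arctan2(-w[0],w[1]))
for n,p,z in [("green",(343.9,197.1),.088),("violet",(386.1,229.4),.088),("amber",(427.4,214.4),.088),("jar",(385.4,184.6),.081),("funnel",(424.1,167.9),.062),("black",(347.1,151.9),.088),("pot",(389.2,139),.058)]:
    X=onz(t,p,z); print(n,X.round(4),"side px",proj(s,X).round(1),"reach",np.hypot(*X[:2]).round(3))
print([ (b[1],b[2]) for b in blobs(s,(20,120,120),(32,255,255),(270,130,300,160))],[(b[1],b[2]) for b in blobs(s,(130,60,150),(150,140,255),(300,120,325,145))])
q=R.from_quat([ 9.85001265e-01,  1.72545216e-01,0,0]).as_matrix();print(q.round(3))
E
```

```text
mid [0.5432 0.1682] R 0.0384 151
+x [0.6289 0.1874] R 0.0324 115
left [0.5237 0.2541] R 0.0324 126
-x [0.4574 0.1489] R 0.0325 122
len 0.17576695849700635 0.08811400895149693 yaw 0.22064923606687353 0.22301080878995366
green [ 0.4947 -0.1481  0.088 ] side px [282.6 139.2] reach 0.516
violet [ 0.4433 -0.2356  0.088 ] side px [313.3 128.3] reach 0.502
amber [ 0.4839 -0.3126  0.088 ] side px [306.8 114.1] reach 0.576
jar [ 0.5329 -0.228   0.081 ] side px [278.9 126. ] reach 0.58
funnel [ 0.5834 -0.3076  0.062 ] side px [271.2 117.6] reach 0.66
black [ 0.5867 -0.1447  0.088 ] side px [247.1 133.1] reach 0.604
pot [ 0.6357 -0.2327  0.058 ] side px [243.1 126.5] reach 0.677
[([281.7, 142.7], [278, 138, 9, 11])] [([312.4, 132.0], [306, 127, 12, 13])]
[[ 0.94  0.34  0.  ]
 [ 0.34 -0.94  0.  ]
 [ 0.    0.   -1.  ]]
```

All five measurements agree with the side view and the given sizes. I'll start with the amber bottle.

Emit:
{"fn": "play_rows", "kwargs": {
  "offset": [
    [0.02,-0.008,0],
    [0.055,-0.022,0.01],
    [0.09,-0.036,0.02],
    [0.125,-0.05,0.03],
    [0.16,-0.065,0.04],
    [0.195,-0.08,0.05],
    [0.23,-0.093,0.06],
    [0.265,-0.107,0.06],
    [0.3,-0.121,0.06],
    [0.33,-0.133,0.06],
    [0.349,-0.141,0.06],
    [0.349,-0.141,0.06],
    [0.349,-0.141,0.08],
    [0.349,-0.141,0.105],
    [0.349,-0.141,0.13],
    [0.349,-0.141,0.155],
    [0.349,-0.141,0.175],
    [0.349,-0.141,0.19],
    [0.349,-0.141,0.19],
    [0.349,-0.141,0.19]
  ],
  "rotation": [
    [0,0,0],
    [0,0,0],
    [0,0,0],
    [0,0,0],
    [0,0,0],
    [0,0,0],
    [0,0,0],
    [0,0,0],
    [0,0,0],
    [0,0,0],
    [0,0,0],
    [0,0,0],
    [0,0,0],
    [0,0,0],
    [0,0,0],
    [0,0,0],
    [0,0,0],
    [0,0,0],
    [0,0,0],
    [0,0,0]
  ],
  "hand": [0.55,0.55,0.55,0.55,0.55,0.55,0.55,0.55,0.55,0.55,0.55,0.55,0.55,0.55,0.55,0.55,0.55,0.55,0.55,0.55],
  "grip_force": 15
}}

```text
clock: 2.1
eef_pos: [0.4841, -0.3135, 0.0289]
tcp_rot: [0.985, 0.172, -0.0, -0.0]
contact_force: [0.7, -1.3, 0.1]
finger_gap: 0.55
grip_force: 0.0
```

Emit:
{"fn": "play_rows", "kwargs": {
  "offset": [
    [0,0,0],
    [0,0,0],
    [0,0,0],
    [0,0,0],
    [0,0,0],
    [0,0,0],
    [0,0,-0.01],
    [0,0,-0.03],
    [0,0,-0.055],
    [0,0,-0.08],
    [0,0,-0.105],
    [0,0,-0.125],
    [0,0,-0.13],
    [0,0,-0.13]
  ],
  "rotation": [
    [0,0,0],
    [0,0,0],
    [0,0,0],
    [0,0,0],
    [0,0,0],
    [0,0,0],
    [0,0,0],
    [0,0,0],
    [0,0,0],
    [0,0,0],
    [0,0,0],
    [0,0,0],
    [0,0,0],
    [0,0,0]
  ],
  "hand": [0.3,0.3,0.3,0.3,0.3,0.3,0.3,0.3,0.3,0.3,0.3,0.3,0.3,0.3],
  "grip_force": 15
}}

```text
clock: 3.5
eef_pos: [0.4847, -0.3133, 0.1596]
tcp_rot: [0.985, 0.173, 0.001, 0.001]
contact_force: [-1.1, -0.4, -0.9]
finger_gap: 0.361
grip_force: 15.0
```

```bash
cat >> h.py <<'E'
def go(tgt):
    from station import r
    s=r.state(); d=np.array(tgt)-s["eef_pos"]; print("gap",s["finger_gap"].round(3),"off",R.from_quat(s["tcp_rot"]).inv().apply(d).round(4))
E
python3 -c "
from h import *
go((.4574,.1489,.16)); go((.4574,.1489,.036))"
```

```text
Traceback (most recent call last):
  File "h.py", line 16, in go
    s=r.state(); d=np.array(tgt)-s["eef_pos"]; print("gap",s["finger_gap"].round(3),"off",R.from_quat(s["tcp_rot"]).inv().apply(d).round(4))
                                                           ^^^^^^^^^^^^^^^^^^^^^
AttributeError: 'float' object has no attribute 'round'
```

Emit:
{"fn": "play_rows", "kwargs": {
  "offset": [
    [0.003,-0.01,0],
    [0.008,-0.03,0],
    [0.017,-0.057,0],
    [0.026,-0.087,0],
    [0.036,-0.12,0],
    [0.046,-0.155,0],
    [0.056,-0.19,0],
    [0.067,-0.225,0],
    [0.077,-0.26,0],
    [0.087,-0.295,0],
    [0.098,-0.33,0],
    [0.107,-0.36,0],
    [0.116,-0.39,0],
    [0.123,-0.415,0],
    [0.128,-0.433,0],
    [0.131,-0.443,0],
    [0.132,-0.444,0],
    [0.132,-0.444,0]
  ],
  "rotation": [
    [0,0,0],
    [0,0,0],
    [0,0,0],
    [0,0,0],
    [0,0,0],
    [0,0,0],
    [0,0,0],
    [0,0,0],
    [0,0,0],
    [0,0,0],
    [0,0,0],
    [0,0,0],
    [0,0,0],
    [0,0,0],
    [0,0,0],
    [0,0,0],
    [0,0,0],
    [0,0,0]
  ],
  "hand": [0.3,0.3,0.3,0.3,0.3,0.3,0.3,0.3,0.3,0.3,0.3,0.3,0.3,0.3,0.3,0.3,0.3,0.3]
}}

```text
clock: 5.3
eef_pos: [0.457, 0.1491, 0.1579]
tcp_rot: [0.985, 0.173, -0.001, 0.0]
contact_force: [0.7, 0.1, -0.9]
finger_gap: 0.36
grip_force: 15.0
```

Emit:
{"fn": "play_rows", "kwargs": {
  "offset": [
    [0,0,0.015],
    [0,0,0.04],
    [0,0,0.07],
    [0,0,0.095],
    [0,0,0.11],
    [0,0,0.118],
    [0,0,0.122],
    [0,0,0.124],
    [0,0,0.124],
    [0,0,0.124],
    [0,0,0.124],
    [0,0,0.124],
    [0,0,0.115],
    [0,0,0.09],
    [0,0,0.06],
    [0,0,0.03],
    [0,0,0.01],
    [0,0,0],
    [0,0,0]
  ],
  "rotation": [
    [0,0,0],
    [0,0,0],
    [0,0,0],
    [0,0,0],
    [0,0,0],
    [0,0,0],
    [0,0,0],
    [0,0,0],
    [0,0,0],
    [0,0,0],
    [0,0,0],
    [0,0,0],
    [0,0,0],
    [0,0,0],
    [0,0,0],
    [0,0,0],
    [0,0,0],
    [0,0,0],
    [0,0,0]
  ],
  "hand": [0.3,0.3,0.3,0.3,0.3,0.3,0.3,0.3,0.3,0.52,0.52,0.52,0.52,0.52,0.52,0.52,0.52,0.52,0.52]
}}

```text
clock: 7.2
eef_pos: [0.4586, 0.1496, 0.1605]
tcp_rot: [0.985, 0.173, 0.002, -0.0]
contact_force: [-0.1, -0.4, 0.5]
finger_gap: 0.52
grip_force: 0.0
```

```bash
sed -i 's/s\["finger_gap"\].round(3)/round(s["finger_gap"],3)/' h.py; python3 -c "
from h import *
from station import r
go((.4433,-.2356,.16))
t=r.get_image('top');cv2.imwrite('pics/t1.png',t['img']);print(r.state()['eef_pos'])"
```

```text
gap 0.52 off [-1.454e-01  3.571e-01  2.000e-04]
[0.45774063 0.1494671  0.15892512]
```

View pics/t1.png

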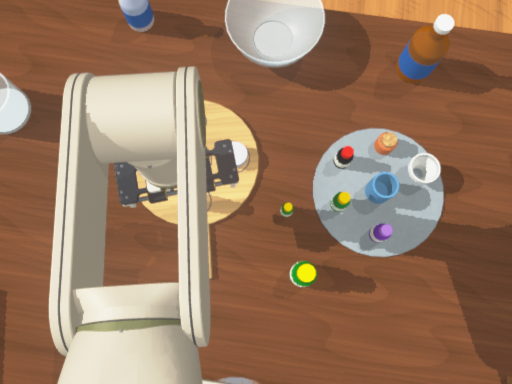

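The amber bottle is off the tray and released; the arm hides the board. The rest of the tray is unchanged. Next is violet.

Emit:
{"fn": "play_rows", "kwargs": {
  "offset": [
    [-0.006,0.015,0],
    [-0.018,0.045,0],
    [-0.034,0.085,0],
    [-0.05,0.125,0],
    [-0.067,0.165,0],
    [-0.083,0.205,0],
    [-0.099,0.245,0],
    [-0.115,0.285,0],
    [-0.129,0.32,0],
    [-0.139,0.345,0],
    [-0.144,0.357,0],
    [-0.144,0.357,0],
    [-0.144,0.357,0.02],
    [-0.144,0.357,0.05],
    [-0.144,0.357,0.08],
    [-0.144,0.357,0.105],
    [-0.144,0.357,0.125],
    [-0.144,0.357,0.131],
    [-0.144,0.357,0.131],
    [-0.144,0.357,0.131]
  ],
  "rotation": [
    [0,0,0],
    [0,0,0],
    [0,0,0],
    [0,0,0],
    [0,0,0],
    [0,0,0],
    [0,0,0],
    [0,0,0],
    [0,0,0],
    [0,0,0],
    [0,0,0],
    [0,0,0],
    [0,0,0],
    [0,0,0],
    [0,0,0],
    [0,0,0],
    [0,0,0],
    [0,0,0],
    [0,0,0],
    [0,0,0]
  ],
  "hand": [0.55,0.55,0.55,0.55,0.55,0.55,0.55,0.55,0.55,0.55,0.55,0.55,0.55,0.55,0.55,0.55,0.55,0.55,0.55,0.55]
}}

```text
clock: 9.25
eef_pos: [0.4441, -0.235, 0.0286]
tcp_rot: [0.985, 0.173, 0.0, 0.0]
contact_force: [0.7, 0.6, 0.3]
finger_gap: 0.545
grip_force: 0.0
```

Emit:
{"fn": "play_rows", "kwargs": {
  "offset": [
    [0,0,0],
    [0,0,0],
    [0,0,0],
    [0,0,0],
    [0,0,0],
    [0,0,0],
    [0,0,-0.01],
    [0,0,-0.03],
    [0,0,-0.055],
    [0,0,-0.08],
    [0,0,-0.105],
    [0,0,-0.125],
    [0,0,-0.131],
    [0,0,-0.131]
  ],
  "rotation": [
    [0,0,0],
    [0,0,0],
    [0,0,0],
    [0,0,0],
    [0,0,0],
    [0,0,0],
    [0,0,0],
    [0,0,0],
    [0,0,0],
    [0,0,0],
    [0,0,0],
    [0,0,0],
    [0,0,0],
    [0,0,0]
  ],
  "hand": [0.3,0.3,0.3,0.3,0.3,0.3,0.3,0.3,0.3,0.3,0.3,0.3,0.3,0.3],
  "grip_force": 15
}}

```text
clock: 10.65
eef_pos: [0.4439, -0.2357, 0.1597]
tcp_rot: [0.985, 0.172, 0.001, 0.001]
contact_force: [-0.4, -0.5, -1.4]
finger_gap: 0.362
grip_force: 15.0
```

```bash
python3 -c "
from h import *
go((.6289,.1874,.16))"
```

```text
gap 0.362 off [ 0.3178 -0.3351 -0.0005]
```

Emit:
{"fn": "play_rows", "kwargs": {
  "offset": [
    [0.007,-0.007,0],
    [0.02,-0.021,0],
    [0.04,-0.042,0],
    [0.063,-0.066,0],
    [0.086,-0.091,0],
    [0.11,-0.116,0],
    [0.134,-0.141,0],
    [0.158,-0.167,0],
    [0.182,-0.192,0],
    [0.206,-0.217,0],
    [0.23,-0.242,0],
    [0.254,-0.268,0],
    [0.276,-0.291,0],
    [0.294,-0.31,0],
    [0.308,-0.325,0],
    [0.316,-0.333,0],
    [0.318,-0.335,0],
    [0.318,-0.335,0]
  ],
  "rotation": [
    [0,0,0],
    [0,0,0],
    [0,0,0],
    [0,0,0],
    [0,0,0],
    [0,0,0],
    [0,0,0],
    [0,0,0],
    [0,0,0],
    [0,0,0],
    [0,0,0],
    [0,0,0],
    [0,0,0],
    [0,0,0],
    [0,0,0],
    [0,0,0],
    [0,0,0],
    [0,0,0]
  ],
  "hand": [0.3,0.3,0.3,0.3,0.3,0.3,0.3,0.3,0.3,0.3,0.3,0.3,0.3,0.3,0.3,0.3,0.3,0.3]
}}

```text
clock: 12.45
eef_pos: [0.628, 0.1877, 0.1577]
tcp_rot: [0.985, 0.173, -0.001, 0.0]
contact_force: [-0.0, -0.1, -0.6]
finger_gap: 0.368
grip_force: 15.0
```

Emit:
{"fn": "play_rows", "kwargs": {
  "offset": [
    [0,0,0.015],
    [0,0,0.04],
    [0,0,0.07],
    [0,0,0.095],
    [0,0,0.11],
    [0,0,0.118],
    [0,0,0.122],
    [0,0,0.124],
    [0,0,0.124],
    [0,0,0.124],
    [0,0,0.124],
    [0,0,0.124],
    [0,0,0.115],
    [0,0,0.09],
    [0,0,0.06],
    [0,0,0.03],
    [0,0,0.01],
    [0,0,0],
    [0,0,0]
  ],
  "rotation": [
    [0,0,0],
    [0,0,0],
    [0,0,0],
    [0,0,0],
    [0,0,0],
    [0,0,0],
    [0,0,0],
    [0,0,0],
    [0,0,0],
    [0,0,0],
    [0,0,0],
    [0,0,0],
    [0,0,0],
    [0,0,0],
    [0,0,0],
    [0,0,0],
    [0,0,0],
    [0,0,0],
    [0,0,0]
  ],
  "hand": [0.3,0.3,0.3,0.3,0.3,0.3,0.3,0.3,0.3,0.52,0.52,0.52,0.52,0.52,0.52,0.52,0.52,0.52,0.52]
}}

```text
clock: 14.35
eef_pos: [0.6298, 0.1881, 0.1611]
tcp_rot: [0.985, 0.173, 0.002, -0.0]
contact_force: [-0.3, 0.0, -0.2]
finger_gap: 0.522
grip_force: 0.0
```

```bash
python3 -c "
from h import *
go((.4947,-.1481,.16))"
```

```text
gap 0.522 off [-0.2414  0.2703  0.0003]
```

Emit:
{"fn": "play_rows", "kwargs": {
  "offset": [
    [-0.01,0.011,0],
    [-0.03,0.034,0],
    [-0.055,0.062,0],
    [-0.082,0.092,0],
    [-0.109,0.122,0],
    [-0.136,0.152,0],
    [-0.163,0.183,0],
    [-0.19,0.213,0],
    [-0.215,0.241,0],
    [-0.232,0.261,0],
    [-0.24,0.27,0],
    [-0.24,0.27,0],
    [-0.24,0.27,0.02],
    [-0.24,0.27,0.05],
    [-0.24,0.27,0.08],
    [-0.24,0.27,0.105],
    [-0.24,0.27,0.125],
    [-0.24,0.27,0.131],
    [-0.24,0.27,0.131],
    [-0.24,0.27,0.131]
  ],
  "rotation": [
    [0,0,0],
    [0,0,0],
    [0,0,0],
    [0,0,0],
    [0,0,0],
    [0,0,0],
    [0,0,0],
    [0,0,0],
    [0,0,0],
    [0,0,0],
    [0,0,0],
    [0,0,0],
    [0,0,0],
    [0,0,0],
    [0,0,0],
    [0,0,0],
    [0,0,0],
    [0,0,0],
    [0,0,0],
    [0,0,0]
  ],
  "hand": [0.55,0.55,0.55,0.55,0.55,0.55,0.55,0.55,0.55,0.55,0.55,0.55,0.55,0.55,0.55,0.55,0.55,0.55,0.55,0.55]
}}

```text
clock: 16.35
eef_pos: [0.4955, -0.1473, 0.0285]
tcp_rot: [0.985, 0.173, 0.0, 0.0]
contact_force: [-0.7, -1.4, -0.0]
finger_gap: 0.549
grip_force: 0.0
```

Emit:
{"fn": "play_rows", "kwargs": {
  "offset": [
    [0,0,0],
    [0,0,0],
    [0,0,0],
    [0,0,0],
    [0,0,0],
    [0,0,0],
    [0,0,-0.01],
    [0,0,-0.03],
    [0,0,-0.055],
    [0,0,-0.08],
    [0,0,-0.105],
    [0,0,-0.125],
    [0,0,-0.131],
    [0,0,-0.131]
  ],
  "rotation": [
    [0,0,0],
    [0,0,0],
    [0,0,0],
    [0,0,0],
    [0,0,0],
    [0,0,0],
    [0,0,0],
    [0,0,0],
    [0,0,0],
    [0,0,0],
    [0,0,0],
    [0,0,0],
    [0,0,0],
    [0,0,0]
  ],
  "hand": [0.3,0.3,0.3,0.3,0.3,0.3,0.3,0.3,0.3,0.3,0.3,0.3,0.3,0.3],
  "grip_force": 15
}}

```text
clock: 17.75
eef_pos: [0.4953, -0.148, 0.1597]
tcp_rot: [0.985, 0.172, 0.001, 0.001]
contact_force: [-0.3, 0.2, 0.3]
finger_gap: 0.367
grip_force: 15.0
```

```bash
python3 -c "
from h import *
go((.5237,.2541,.16))"
```

```text
gap 0.367 off [ 0.1634 -0.3685 -0.0006]
```

Emit:
{"fn": "play_rows", "kwargs": {
  "offset": [
    [0.003,-0.008,0],
    [0.01,-0.023,0],
    [0.021,-0.047,0],
    [0.033,-0.074,0],
    [0.045,-0.101,0],
    [0.057,-0.128,0],
    [0.069,-0.156,0],
    [0.082,-0.184,0],
    [0.094,-0.212,0],
    [0.106,-0.239,0],
    [0.118,-0.266,0],
    [0.13,-0.293,0],
    [0.142,-0.319,0],
    [0.151,-0.34,0],
    [0.159,-0.357,0],
    [0.163,-0.366,0],
    [0.164,-0.369,0],
    [0.164,-0.369,0]
  ],
  "rotation": [
    [0,0,0],
    [0,0,0],
    [0,0,0],
    [0,0,0],
    [0,0,0],
    [0,0,0],
    [0,0,0],
    [0,0,0],
    [0,0,0],
    [0,0,0],
    [0,0,0],
    [0,0,0],
    [0,0,0],
    [0,0,0],
    [0,0,0],
    [0,0,0],
    [0,0,0],
    [0,0,0]
  ],
  "hand": [0.3,0.3,0.3,0.3,0.3,0.3,0.3,0.3,0.3,0.3,0.3,0.3,0.3,0.3,0.3,0.3,0.3,0.3]
}}

```text
clock: 19.55
eef_pos: [0.5229, 0.255, 0.1578]
tcp_rot: [0.985, 0.173, -0.001, 0.0]
contact_force: [-0.4, -0.2, -0.6]
finger_gap: 0.363
grip_force: 15.0
```

Emit:
{"fn": "play_rows", "kwargs": {
  "offset": [
    [0,0,0.015],
    [0,0,0.04],
    [0,0,0.07],
    [0,0,0.095],
    [0,0,0.11],
    [0,0,0.118],
    [0,0,0.122],
    [0,0,0.124],
    [0,0,0.124],
    [0,0,0.124],
    [0,0,0.124],
    [0,0,0.124],
    [0,0,0.115],
    [0,0,0.09],
    [0,0,0.06],
    [0,0,0.03],
    [0,0,0.01],
    [0,0,0],
    [0,0,0]
  ],
  "rotation": [
    [0,0,0],
    [0,0,0],
    [0,0,0],
    [0,0,0],
    [0,0,0],
    [0,0,0],
    [0,0,0],
    [0,0,0],
    [0,0,0],
    [0,0,0],
    [0,0,0],
    [0,0,0],
    [0,0,0],
    [0,0,0],
    [0,0,0],
    [0,0,0],
    [0,0,0],
    [0,0,0],
    [0,0,0]
  ],
  "hand": [0.3,0.3,0.3,0.3,0.3,0.3,0.3,0.3,0.3,0.52,0.52,0.52,0.52,0.52,0.52,0.52,0.52,0.52,0.52]
}}

```text
clock: 21.45
eef_pos: [0.5246, 0.2556, 0.1608]
tcp_rot: [0.985, 0.173, 0.002, -0.0]
contact_force: [0.1, -0.3, 0.0]
finger_gap: 0.517
grip_force: 0.0
```

```bash
python3 -c "
from h import *
go((.5329,-.228,.16))"
```

```text
gap 0.517 off [-1.566e-01  4.576e-01  2.000e-04]
```

Emit:
{"fn": "play_rows", "kwargs": {
  "offset": [
    [-0.003,0.01,0],
    [-0.01,0.03,0],
    [-0.02,0.06,0],
    [-0.033,0.097,0],
    [-0.047,0.137,0],
    [-0.06,0.177,0],
    [-0.074,0.217,0],
    [-0.088,0.258,0],
    [-0.102,0.299,0],
    [-0.115,0.339,0],
    [-0.128,0.377,0],
    [-0.14,0.412,0],
    [-0.149,0.438,0],
    [-0.154,0.454,0],
    [-0.155,0.457,0],
    [-0.155,0.457,0]
  ],
  "rotation": [
    [0,0,0],
    [0,0,0],
    [0,0,0],
    [0,0,0],
    [0,0,0],
    [0,0,0],
    [0,0,0],
    [0,0,0],
    [0,0,0],
    [0,0,0],
    [0,0,0],
    [0,0,0],
    [0,0,0],
    [0,0,0],
    [0,0,0],
    [0,0,0]
  ],
  "hand": [0.52,0.52,0.52,0.6,0.7,0.78,0.78,0.78,0.78,0.78,0.78,0.78,0.78,0.78,0.78,0.78]
}}

```text
clock: 23.05
eef_pos: [0.5325, -0.227, 0.1577]
tcp_rot: [0.985, 0.172, -0.001, -0.001]
contact_force: [-0.3, 0.4, -1.3]
finger_gap: 0.779
grip_force: 0.0
```

```bash
python3 -c "
from h import *
from station import r
go((.5329,-.228,.032))
t=r.get_image('top');cv2.imwrite('pics/t2.png',t['img'])"
```

```text
gap 0.779 off [1.000e-04 1.300e-03 1.257e-01]
```

View pics/t2.png

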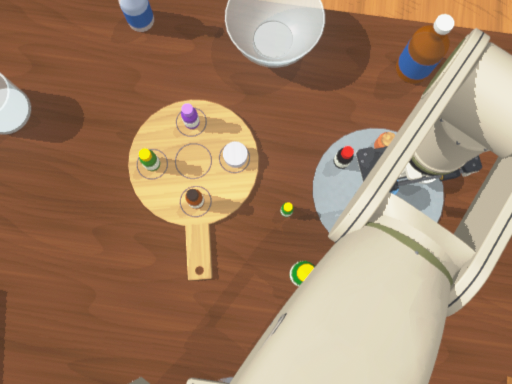

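The board view shows violet (189,117), green (148,158) and amber (194,198) standing in their circles, with the middle circle at (193,161) empty. Now I'll grasp the jar.

Emit:
{"fn": "play_rows", "kwargs": {
  "offset": [
    [0,0.001,0.02],
    [0,0.001,0.05],
    [0,0.001,0.08],
    [0,0.001,0.105],
    [0,0.001,0.122],
    [0,0.001,0.127],
    [0,0.001,0.127],
    [0,0.001,0.127],
    [0,0.001,0.127],
    [0,0.001,0.127],
    [0,0.001,0.127],
    [0,0.001,0.127],
    [0,0.001,0.127],
    [0,0.001,0.12],
    [0,0.001,0.1],
    [0,0.001,0.07],
    [0,0.001,0.04],
    [0,0.001,0.015],
    [0,0.001,0],
    [0,0.001,0]
  ],
  "rotation": [
    [0,0,0],
    [0,0,0],
    [0,0,0],
    [0,0,0],
    [0,0,0],
    [0,0,0],
    [0,0,0],
    [0,0,0],
    [0,0,0],
    [0,0,0],
    [0,0,0],
    [0,0,0],
    [0,0,0],
    [0,0,0],
    [0,0,0],
    [0,0,0],
    [0,0,0],
    [0,0,0],
    [0,0,0],
    [0,0,0]
  ],
  "hand": [0.78,0.78,0.78,0.78,0.78,0.78,0.78,0.5,0.5,0.5,0.5,0.5,0.5,0.5,0.5,0.5,0.5,0.5,0.5,0.5],
  "grip_force": 18
}}

```text
clock: 25.1
eef_pos: [0.5348, -0.2292, 0.1615]
tcp_rot: [0.985, 0.172, 0.002, 0.001]
contact_force: [-0.1, 0.3, -1.8]
finger_gap: 0.576
grip_force: 18.0
```

```bash
python3 -c "
from h import *
go((.5432,.1682,.16))"
```

```text
gap 0.576 off [ 0.1429 -0.3709  0.0006]
```

Emit:
{"fn": "play_rows", "kwargs": {
  "offset": [
    [0.003,-0.007,0],
    [0.009,-0.022,0],
    [0.018,-0.047,0],
    [0.029,-0.074,0],
    [0.039,-0.101,0],
    [0.05,-0.128,0],
    [0.061,-0.156,0],
    [0.072,-0.184,0],
    [0.082,-0.212,0],
    [0.093,-0.239,0],
    [0.104,-0.266,0],
    [0.114,-0.293,0],
    [0.124,-0.319,0],
    [0.132,-0.34,0],
    [0.139,-0.358,0],
    [0.143,-0.368,0],
    [0.144,-0.37,0],
    [0.144,-0.37,0]
  ],
  "rotation": [
    [0,0,0],
    [0,0,0],
    [0,0,0],
    [0,0,0],
    [0,0,0],
    [0,0,0],
    [0,0,0],
    [0,0,0],
    [0,0,0],
    [0,0,0],
    [0,0,0],
    [0,0,0],
    [0,0,0],
    [0,0,0],
    [0,0,0],
    [0,0,0],
    [0,0,0],
    [0,0,0]
  ],
  "hand": [0.5,0.5,0.5,0.5,0.5,0.5,0.5,0.5,0.5,0.5,0.5,0.5,0.5,0.5,0.5,0.5,0.5,0.5]
}}

```text
clock: 26.9
eef_pos: [0.5424, 0.1687, 0.1579]
tcp_rot: [0.985, 0.173, -0.001, 0.0]
contact_force: [0.4, 0.2, -1.0]
finger_gap: 0.574
grip_force: 18.0
```

Emit:
{"fn": "play_rows", "kwargs": {
  "offset": [
    [0,0,0.015],
    [0,0,0.04],
    [0,0,0.07],
    [0,0,0.093],
    [0,0,0.107],
    [0,0,0.115],
    [0,0,0.119],
    [0,0,0.12],
    [0,0,0.12],
    [0,0,0.12],
    [0,0,0.12],
    [0,0,0.12],
    [0,0,0.112],
    [0,0,0.09],
    [0,0,0.06],
    [0,0,0.03],
    [0,0,0.01],
    [0,0,0],
    [0,0,0]
  ],
  "rotation": [
    [0,0,0],
    [0,0,0],
    [0,0,0],
    [0,0,0],
    [0,0,0],
    [0,0,0],
    [0,0,0],
    [0,0,0],
    [0,0,0],
    [0,0,0],
    [0,0,0],
    [0,0,0],
    [0,0,0],
    [0,0,0],
    [0,0,0],
    [0,0,0],
    [0,0,0],
    [0,0,0],
    [0,0,0]
  ],
  "hand": [0.5,0.5,0.5,0.5,0.5,0.5,0.5,0.5,0.5,0.72,0.72,0.72,0.72,0.72,0.72,0.72,0.72,0.72,0.72]
}}

```text
clock: 28.8
eef_pos: [0.5442, 0.1689, 0.1608]
tcp_rot: [0.985, 0.173, 0.002, -0.0]
contact_force: [0.3, 0.2, -0.3]
finger_gap: 0.723
grip_force: 0.0
```

```bash
python3 -c "
from h import *
go((.5834,-.3076,.16))"
```

```text
gap 0.723 off [-0.1251  0.4614  0.0005]
```

Emit:
{"fn": "play_rows", "kwargs": {
  "offset": [
    [-0.003,0.01,0],
    [-0.008,0.03,0],
    [-0.016,0.06,0],
    [-0.026,0.097,0],
    [-0.037,0.137,0],
    [-0.048,0.177,0],
    [-0.058,0.217,0],
    [-0.069,0.258,0],
    [-0.08,0.299,0],
    [-0.091,0.339,0],
    [-0.101,0.377,0],
    [-0.111,0.412,0],
    [-0.118,0.441,0],
    [-0.123,0.458,0],
    [-0.124,0.462,0],
    [-0.124,0.462,0]
  ],
  "rotation": [
    [0,0,0],
    [0,0,0],
    [0,0,0],
    [0,0,0],
    [0,0,0],
    [0,0,0],
    [0,0,0],
    [0,0,0],
    [0,0,0],
    [0,0,0],
    [0,0,0],
    [0,0,0],
    [0,0,0],
    [0,0,0],
    [0,0,0],
    [0,0,0]
  ],
  "hand": [0.72,0.72,0.75,0.8,0.86,0.86,0.86,0.86,0.86,0.86,0.86,0.86,0.86,0.86,0.86,0.86]
}}

```text
clock: 30.4
eef_pos: [0.5829, -0.3078, 0.1575]
tcp_rot: [0.985, 0.172, -0.001, -0.001]
contact_force: [0.1, 1.2, 0.0]
finger_gap: 0.861
grip_force: 0.0
```

```bash
python3 - <<'E'
from h import *
from station import r
go((.5834,-.3076,.035))
t=r.get_image('top');cv2.imwrite('pics/t3.png',cv2.resize(t['img'][90:290,120:270],None,fx=3,fy=3,interpolation=2))
print(proj(t,(.5432,.1682,.087)))
h=cv2.cvtColor(t["img"],cv2.COLOR_BGR2HSV)
E
```

```text
gap 0.861 off [0.0007 0.0002 0.1225]
[188.59802908 151.14946738]
```

View pics/t3.png

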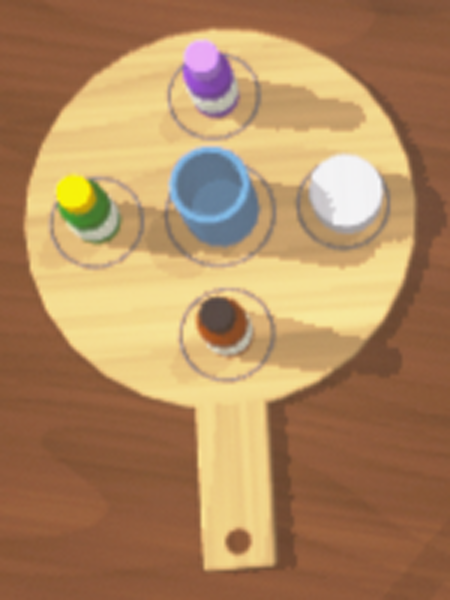

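The crop shows the jar upright in the middle circle, rim centre at about (189.8,151.2), and all three bottles well inside their circles. Now I'll grasp the funnel.

Emit:
{"fn": "play_rows", "kwargs": {
  "offset": [
    [0.001,0,0.02],
    [0.001,0,0.05],
    [0.001,0,0.08],
    [0.001,0,0.105],
    [0.001,0,0.12],
    [0.001,0,0.124],
    [0.001,0,0.124],
    [0.001,0,0.124],
    [0.001,0,0.124],
    [0.001,0,0.124],
    [0.001,0,0.124],
    [0.001,0,0.124],
    [0.001,0,0.124],
    [0.001,0,0.12],
    [0.001,0,0.1],
    [0.001,0,0.07],
    [0.001,0,0.04],
    [0.001,0,0.01],
    [0.001,0,-0.02],
    [0.001,0,-0.02]
  ],
  "rotation": [
    [0,0,0],
    [0,0,0],
    [0,0,0],
    [0,0,0],
    [0,0,0],
    [0,0,0],
    [0,0,0],
    [0,0,0],
    [0,0,0],
    [0,0,0],
    [0,0,0],
    [0,0,0],
    [0,0,0],
    [0,0,0],
    [0,0,0],
    [0,0,0],
    [0,0,0],
    [0,0,0],
    [0,0,0],
    [0,0,0]
  ],
  "hand": [0.86,0.86,0.86,0.86,0.86,0.86,0.86,0.6,0.6,0.6,0.6,0.6,0.6,0.6,0.6,0.6,0.6,0.6,0.6,0.6],
  "grip_force": 12
}}

```text
clock: 32.45
eef_pos: [0.5867, -0.3092, 0.1847]
tcp_rot: [0.985, 0.172, 0.003, 0.003]
contact_force: [0.2, -0.3, -0.2]
finger_gap: 0.67
grip_force: 12.0
```

```bash
python3 - <<'E'
from h import *
from station import r
s=r.get_image('side');cv2.imwrite('pics/s4.png',s['img'])
t=r.get_image('top')
X=onz(t,(189.8,151.2),.087);print(X)
print("amber",onz(t,(193.0,194.7),.094),"green",onz(t,(145,154),.094),"violet",onz(t,(187.3,108.7),.094))
X[2]=.18;go(X);print(r.state()["eef_pos"])
E
```

```text
[0.54344021 0.16581494 0.087     ]
amber [0.45631918 0.14374557 0.094     ] green [0.52334974 0.25109944 0.094     ] violet [0.62827603 0.18451943 0.094     ]
gap 0.668 off [ 0.1222 -0.4596 -0.0012]
[ 0.58465168 -0.30794528  0.17922134]
```

View pics/s4.png

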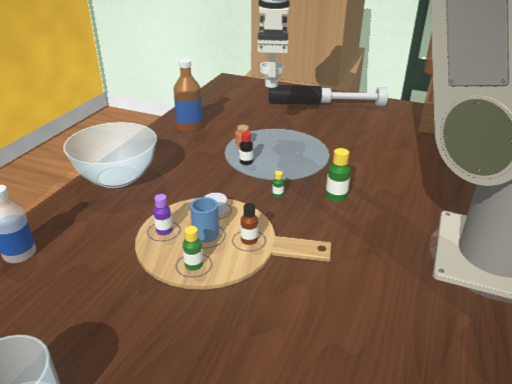

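The side view shows the funnel held in the gripper above the tray, with black and pot undisturbed and the board upright and tidy. Next I carry it over the jar.

Emit:
{"fn": "play_rows", "kwargs": {
  "offset": [
    [0.003,-0.01,0],
    [0.008,-0.03,0],
    [0.016,-0.06,0],
    [0.025,-0.093,0],
    [0.034,-0.128,0],
    [0.043,-0.163,0],
    [0.053,-0.198,0],
    [0.062,-0.233,0],
    [0.071,-0.268,0],
    [0.081,-0.303,0],
    [0.09,-0.338,0],
    [0.099,-0.37,0],
    [0.107,-0.4,0],
    [0.114,-0.428,0],
    [0.12,-0.448,0],
    [0.122,-0.459,0],
    [0.123,-0.461,0],
    [0.123,-0.461,0],
    [0.123,-0.461,0]
  ],
  "rotation": [
    [0,0,0],
    [0,0,0],
    [0,0,0],
    [0,0,0],
    [0,0,0],
    [0,0,0],
    [0,0,0],
    [0,0,0],
    [0,0,0],
    [0,0,0],
    [0,0,0],
    [0,0,0],
    [0,0,0],
    [0,0,0],
    [0,0,0],
    [0,0,0],
    [0,0,0],
    [0,0,0],
    [0,0,0]
  ],
  "hand": [0.6,0.6,0.6,0.6,0.6,0.6,0.6,0.6,0.6,0.6,0.6,0.6,0.6,0.6,0.6,0.6,0.6,0.6,0.6]
}}

```text
clock: 34.45
eef_pos: [0.5433, 0.1667, 0.1783]
tcp_rot: [0.985, 0.172, -0.0, 0.0]
contact_force: [-0.0, 0.1, -1.2]
finger_gap: 0.665
grip_force: 12.0
```

Emit:
{"fn": "play_rows", "kwargs": {
  "offset": [
    [0,0,0.01],
    [0,0,0.025],
    [0,0,0.04],
    [0,0,0.05],
    [0,0,0.057],
    [0,0,0.063],
    [0,0,0.069],
    [0,0,0.075],
    [0,0,0.081],
    [0,0,0.085],
    [0,0,0.085],
    [0,0,0.085]
  ],
  "rotation": [
    [0,0,0],
    [0,0,0],
    [0,0,0],
    [0,0,0],
    [0,0,0],
    [0,0,0],
    [0,0,0],
    [0,0,0],
    [0,0,0],
    [0,0,0],
    [0,0,0],
    [0,0,0]
  ],
  "hand": [0.6,0.6,0.6,0.6,0.6,0.6,0.6,0.6,0.6,0.6,0.6,0.6]
}}

```text
clock: 35.65
eef_pos: [0.5435, 0.1677, 0.0938]
tcp_rot: [0.985, 0.173, 0.0, -0.0]
contact_force: [0.0, -0.6, -0.5]
finger_gap: 0.668
grip_force: 12.0
```

```bash
python3 - <<'E'
from h import *
from station import r
s=r.get_image('side');cv2.imwrite('pics/s5.png',cv2.resize(s['img'][130:300,120:300],None,fx=3.3,fy=3.3,interpolation=2))
print(r.state()["eef_pos"],r.state()["contact_force"])
E
```

```text
[0.54358976 0.16771661 0.09395525] [-0.80858032 -0.02824467 -0.71069627]
```

View pics/s5.png

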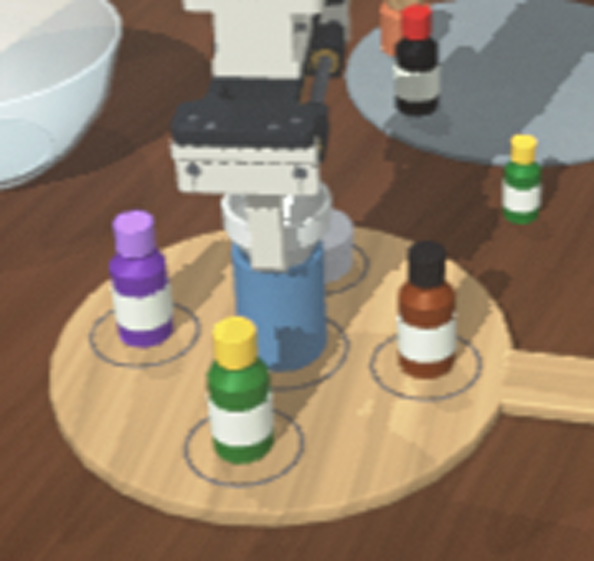

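The funnel's spout is inside the jar with no side force. I'll lower it the last few millimetres, release and retreat.

Emit:
{"fn": "play_rows", "kwargs": {
  "offset": [
    [0,0,0.002],
    [0,0,0.004],
    [0,0,0.005],
    [0,0,0.005],
    [0,0,0.005],
    [0,0,0.005],
    [0,0,0.005],
    [0,0,0.005],
    [0,0,-0.005],
    [0,0,-0.025],
    [0,0,-0.05],
    [0,0,-0.08],
    [0,0.03,-0.09],
    [0,0.07,-0.09],
    [0,0.11,-0.09],
    [0,0.15,-0.09],
    [0,0.19,-0.09],
    [0,0.23,-0.09],
    [0,0.27,-0.09],
    [0,0.3,-0.09]
  ],
  "rotation": [
    [0,0,0],
    [0,0,0],
    [0,0,0],
    [0,0,0],
    [0,0,0],
    [0,0,0],
    [0,0,0],
    [0,0,0],
    [0,0,0],
    [0,0,0],
    [0,0,0],
    [0,0,0],
    [0,0,0],
    [0,0,0],
    [0,0,0],
    [0,0,0],
    [0,0,0],
    [0,0,0],
    [0,0,0],
    [0,0,0]
  ],
  "hand": [0.6,0.6,0.6,0.6,0.82,0.82,0.82,0.82,0.82,0.82,0.82,0.82,0.82,0.82,0.82,0.82,0.82,0.82,0.82,0.82]
}}

```text
clock: 37.7
eef_pos: [0.6458, -0.117, 0.1844]
tcp_rot: [0.985, 0.172, 0.0, 0.0]
contact_force: [0.5, -0.4, -0.6]
finger_gap: 0.82
grip_force: 0.0
```

```bash
python3 - <<'E'
from h import *
from station import r
s=r.get_image('side');t=r.get_image('top')
a=cv2.resize(s['img'][150:300,120:300],(540,450),interpolation=2);b=cv2.resize(t['img'][95:225,125:265],(0,0),fx=1.85,fy=1.85,interpolation=2)
c=np.zeros((450,800,3),np.uint8);c[:,:540]=a;c[:b.shape[0],541:541+b.shape[1]]=b[:,:259]
cv2.imwrite('pics/f.png',c)
E
```

```text
(no output)
```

View pics/f.png

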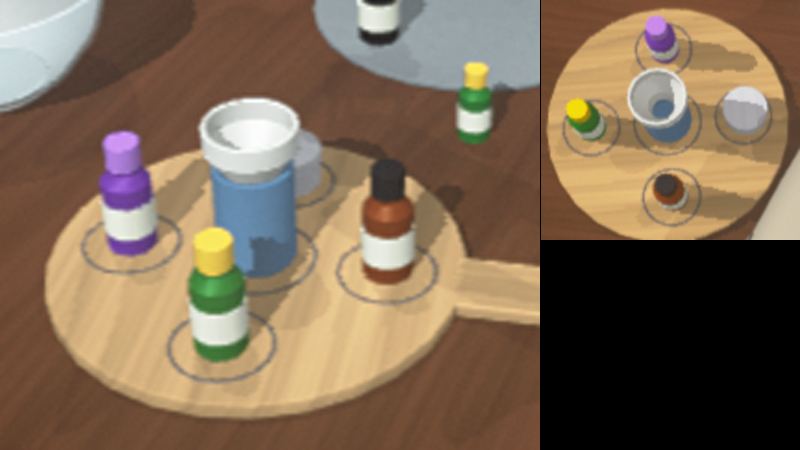

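The funnel sits level in the jar, and all bottles stand inside their circles. I'll hold briefly, then hand in.

Emit:
{"fn": "play_rows", "kwargs": {
  "offset": [
    [0,0,-0.02],
    [0,0,-0.03],
    [0,0,-0.03],
    [0,0,-0.03],
    [0,0,-0.03]
  ],
  "rotation": [
    [0,0,0],
    [0,0,0],
    [0,0,0],
    [0,0,0],
    [0,0,0]
  ],
  "hand": [0.82,0.82,0.82,0.82,0.82]
}}

```text
clock: 38.3
eef_pos: [0.645, -0.1139, 0.2129]
tcp_rot: [0.985, 0.173, -0.0, -0.0]
contact_force: [0.6, 0.2, -0.5]
finger_gap: 0.821
grip_force: 0.0
```

```bash
python3 -c "
from station import r
print(r.job_done())"
```

```text
the job is handed in; nothing more can be done
None
```

I handed the job in at about 38 s on the robot's clock. The last pictures showed the jar on the middle circle with the funnel seated in it, and the amber, green and violet bottles upright in their circles. The tin, black bottle and pot looked undisturbed when last in view; the hand-in returned no verdict.

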